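# Lock the yellow cap on the oil drain can

## Robot

A 6-joint arm with a two-finger parallel gripper is mounted at the origin on the work surface. World frame = base frame: x ahead of the robot, y to its left, z up, the work surface at z = 0. Lengths are in mm, angles in rad, forces in N, time in s.
With the tool pointing down it reaches from about 350 to 875 mm from the base axis. Payload 4.2 kg.
Tool frame: the origin (TCP) lies at the very end of the fingers, on their centre line; the grasp point (between the pads) lies 19 mm behind it (arm.grasp_offset is the distance from the TCP to the grasp point, in mm); z points along the fingers, y is the direction in which the jaws open and shut (so a half turn about z gives the same grasp; the last joint's range is limited). The gripper opens to 85 mm and grips with 20 to 120 N. Pads are 22 mm wide; open, the fingers measure 114 mm over their backs; the gripper's body (76 mm by 85 mm) begins 54 mm behind the grasp point. The pads swing forward as they close: fully open they stand 13 mm farther back than shut.
Start: joints at [1.582, 0.385, 0.008, 0, -1.194, -0.259], TCP at [153.263, 605.896, 231.312] pointing down, gripper open.
Joint ranges: [-3.14, 3.14], [-1.21, 2.06], [-1.07, 1.41], [-3.16, 2.05], [-2.99, -0.16], [-3.1, 3.1]. Speed limits (rad/s): [2.79, 2.79, 3.14, 3.14, 3.14, 3.14].

## Interface

Orientations are given as a unit quaternion [x, y, z, w].
In Python, from bench import arm gives the robot as it stands.
- The arm moves only by the tool arm_command, never from a script. Its argument "commands" is one flat list of numbers, 4 for each row, row after row: the shift along the tool's x, y, z in m, then the turn about the tool's z in degrees. In form: [tx, ty, tz, roll, tx, ty, tz, roll, ...]. A call has exactly 5 rows; each row shifts and turns the pose as measured when the row begins, along the tool's axes as they then stand; what a row does not reach is not made up. A row lasts 1/10 s, in which the tool goes at most 50 mm and 8.59 degrees, less where a joint would pass 70% of its speed; a pose out of reach is approached as far as the arm can. A call with a gripper value outside its range is refused whole. "jaw" is the opening, from 0 (shut) to 1 (fully open), set as the call begins (left out, the last holds). The fingers move at their own pace and stop on an object; the grip force is fixed at half the most. Time passes only in rows, so rows that do not move let the fingers close, or fill a call up. It gives the time, the measured TCP pose, the force and the opening at its end, in the units of the state.
- arm.read_state(): the state, without advancing time (a new reading comes with each control period).
- arm.get_image(name): name is "scene" or "top" or "wrist"; returns the picture (480x640x3 uint8, red, green, blue); there is no depth.
- arm.camera_info(name): a dict with "camera_matrix" (3x3 intrinsics, pixels), "k1" (the pictures are not rectified: a ray, as slopes to the right and down, at radius r is drawn at 1 + k1 r^2 times it, then the intrinsics apply), "world_from_camera" (4x4, takes a point from camera to world coordinates). Camera axes: x right, y down, z forward; pixel columns grow to the right and rows downward; lengths in mm; the calibration is good to about 2 mm. A picture is of the moment at which its call begins: read the wrist's pose just before it. camera_info takes no time and is no camera call; for the wrist camera it gives the pose at the moment of the call.
- arm.job_done(): hands the job in, once; it reports no verdict.
Trained networks look in the newest picture that a camera, given by its name, has taken for a name from the list of things; names that differ only in an ending like _2 or _b are one class to them, and where a whole thing is asked for, a point or a joint stands for the part that bears it (a point fixed in the world has none). Each returns a list of dicts, best first, with "confidence" (0 to 1); they miss things now and then, are a little off and sometimes report something else, mostly with a low value. They report only what shows in the picture. A call takes as long as a camera call. They do not tell look-alikes from the thing itself.
- arm.regions_of(camera, target): "mask" (480x640 bool, what is visible of it).
- arm.place_of(camera, target): "centre" ([x, y, z] in mm, in the coordinates of the camera as it stood for that picture, good to about 4 mm: a listed point, or the origin of a listed thing).
The state is a dict: "clock": time; "joints": joint angles; "joint_vel": joint speeds; "joint_efforts": joint torques, N m; "position": TCP position; "ee_rot": TCP orientation; "contact_force": force on the tool from outside, world axes, zero at the start; "wrist_torque": the same for the moment, N m; "gripper_width": finger opening in mm.
Only numpy, scipy, OpenCV 4.12 (cv2) and the standard library are available. Lean on these libraries where they do the work, as an engineer would, in place of code of your own. Each camera call takes 0.05 s, during which the arm holds its last target.

## Task

Close the filler neck of the grey oil drain can with the yellow cap: put the cap's foot through the slot in the neck, press the cap down against the spring until its disc meets the rim, then give it about a quarter turn, either way, so that it stays locked down when you let go. Leave the red and the green cap where they stand.

Things in the scene. Friction and masses are not known exactly. Their poses are not given: they have to be found in the camera images.
- yellow_cap_wing (a point): Loose yellow cap, 0.11-0.22 kg, 83 mm tall, upright on a 4 mm black mat. Bottom up: steel foot bar 58 x 26 x 10 mm thick; stem 24 mm across, 16 long; disc 88 mm across, 7 thick; upright wing to grip, 62 long, 16 thick, 50 tall. Point: middle of the wing, 25 mm above the disc's top, 58 above the foot's bottom. x along wing and foot bar (parallel), y across the wing, z up. Same after a half turn.
- neck (a point): Mouth centre at rim height (155 mm) of the yellow neck, 92 mm across, on the fixed grey can. Steel lips 2-10 mm below the rim leave a slot 68 x 36 mm, x along it, z up; wider space below. Spring plunger 8 mm below the rim: 4 to 8 N. Wing middle above this point: 32 mm pressed home (foot 6 mm below lips, turns both ways, no stops), 38 released locked, 50 released unturned. Can handle 135 mm away.
- red_cap_wing (a point): Red cap of the same shape and size, loose on the same mat, to be left alone; point and axes as for the yellow cap.
- green_cap_wing (a point): Green cap of the same shape and size, loose on the same mat, to be left alone; point and axes as for the yellow cap.
There are look-alikes about, which are no part of the job. There is more than one size of the part that bears yellow_cap_wing; the job needs the middle-sized.

How it is judged (in metres and radians):
On the way:
1. the yellow cap's foot is through the slot and the cap pressed down against the spring (z of yellow_cap_wing in the frame of neck below 0.0415 m and horizontal distance between yellow_cap_wing and neck below 0.02 m), for 0.1 s.
At the end, for the whole second after the job is handed in: The yellow cap is at rest on the neck, locked down: its wing's middle at most 43 mm above the neck's rim and within 20 mm of the neck's axis, the wing at least 50 degrees across the slot, upright within 11 degrees (z of yellow_cap_wing in the frame of neck below 0.0435 m and horizontal distance between yellow_cap_wing and neck below 0.02 m and angle between the x axis of yellow_cap_wing and the x axis of neck, either way round above 0.87 rad and angle between yellow_cap_wing's own z axis and vertical below 0.2 rad and linear speed of yellow_cap below 0.03 m/s); the robot touches nothing.
It fails at once if the red or the green cap is moved by more than 30 mm (distance of any of red_cap_wing, green_cap_wing from where it was at the start of the episode above 0.03 m).
It also fails if it takes over 45 s, if anything falls off the work surface, if the arm or the gripper's body presses on something with over 40 N, if the wrist force passes 120 N, or if a joint passes its speed limit or range.

## Working session

There is one attempt and no reset: what is moved stays moved. The work goes in short steps, Python scripts to look and compute and a tool call to move; the robot and the scene stay as the last step left them, time stands still between calls to the robot, and variables do not carry over. Pictures are saved under pics/ and viewed, and the job is handed in when it is done.

Besides the shell and the picture viewer there is one more tool, called after "Call:" by a JSON object that holds its "name" and its "arguments". arm_command: Moves the arm, as the interface text tells. Its arguments: {"type":"object","properties":{"commands":{"type":"array"},"jaw":{"type":"number"}},"required":["commands"]}

```bash
ls; mkdir -p pics
cat > h.py <<'E'
import numpy as np,cv2
from bench import arm
def save(n,img): cv2.imwrite('pics/'+n+'.png',img[:,:,::-1])
def und(cam,uv,info=None):
    i=info or arm.camera_info(cam);K=np.array(i['camera_matrix']);k=i['k1']
    p=np.atleast_2d(np.array(uv,float));d=np.c_[(p[:,0]-K[0,2])/K[0,0],(p[:,1]-K[1,2])/K[1,1]]
    u=d.copy()
    for _ in range(20): u=d/(1+k*(u**2).sum(1,keepdims=True))
    return u
def plane(cam,uv,z,info=None):
    i=info or arm.camera_info(cam);T=np.array(i['world_from_camera']);u=und(cam,uv,i)
    r=np.c_[u,np.ones(len(u))]@T[:3,:3].T;o=T[:3,3]
    return o+r*((z-o[2])/r[:,2])[:,None]
def proj(cam,P,info=None):
    i=info or arm.camera_info(cam);T=np.array(i['world_from_camera']);K=np.array(i['camera_matrix'])
    q=(np.atleast_2d(P)-T[:3,3])@T[:3,:3];s=q[:,:2]/q[:,2:];s=s*(1+i['k1']*(s**2).sum(1,keepdims=True))
    return s*[K[0,0],K[1,1]]+[K[0,2],K[1,2]]
def w(cam,c,info=None):
    T=np.array((info or arm.camera_info(cam))['world_from_camera']);return T[:3,:3]@np.array(c)+T[:3,3]
E
python3 - <<'E'
from h import *
s=arm.read_state();print(s)
for c in ['scene','top','wrist']:
    save(c+'0',arm.get_image(c)); print(c,arm.camera_info(c))
    for t in ['yellow_cap_wing','neck','red_cap_wing','green_cap_wing']:
        print(c,t,[(round(d['confidence'],2),w(c,d['centre']).round(0)) for d in arm.place_of(c,t)])
print(arm.read_state()['clock'])
E
```

```text
pics
{'clock': 0.0, 'joints': array([ 1.58160857e+00,  3.85552377e-01,  6.56755389e-03, -5.00786525e-04,
       -1.19400514e+00, -2.58606232e-01]), 'joint_vel': array([-0.00145484,  0.00063629,  0.00109551, -0.00133261,  0.00053389,
       -0.00041971]), 'joint_efforts': array([-5.06738979e-04, -3.92285299e+01,  1.88403815e+01,  4.18626264e+00,
       -4.56544323e-03, -3.11189048e-06]), 'position': array([153.12556182, 605.32023071, 230.20104961]), 'ee_rot': array([ 9.92322536e-01, -1.23671856e-01, -8.33134339e-05,  1.11813778e-03]), 'contact_force': array([ 0.0151019 , -0.10892602, -0.07747434]), 'wrist_torque': array([-0.05038256,  0.00949143,  0.03244548]), 'gripper_width': 85.3241942371387}
scene {'camera_matrix': array([[609.87618203,   0.        , 313.01814359],
       [  0.        , 609.87618203, 250.45962716],
       [  0.        ,   0.        ,   1.        ]]), 'k1': -0.10278631406515103, 'world_from_camera': array([[ 4.05983506e-01,  7.76873082e-01, -4.81295759e-01,
         1.13262113e+03],
       [ 9.13780158e-01, -3.52881698e-01,  2.01197244e-01,
        -1.33887508e+02]
[... 1273 characters left out ...]
wing [(0.81, array([490., 117.,  66.]))]
wrist {'camera_matrix': array([[390.57914003,   0.        , 326.76743005],
       [  0.        , 390.57914003, 235.73501279],
       [  0.        ,   0.        ,   1.        ]]), 'k1': -0.07480544466283089, 'world_from_camera': array([[-2.45560632e-01, -9.32942859e-01, -2.63282354e-01,
         2.20368536e+02],
       [-9.69381097e-01,  2.36474424e-01,  6.61825974e-02,
         5.89607160e+02],
       [ 5.14961260e-04,  2.71472777e-01, -9.62445981e-01,
         3.74470390e+02],
       [ 0.00000000e+00,  0.00000000e+00,  0.00000000e+00,
         1.00000000e+00]])}
wrist yellow_cap_wing []
wrist neck []
wrist red_cap_wing []
wrist green_cap_wing []
0.75
```

View pics/top0.png

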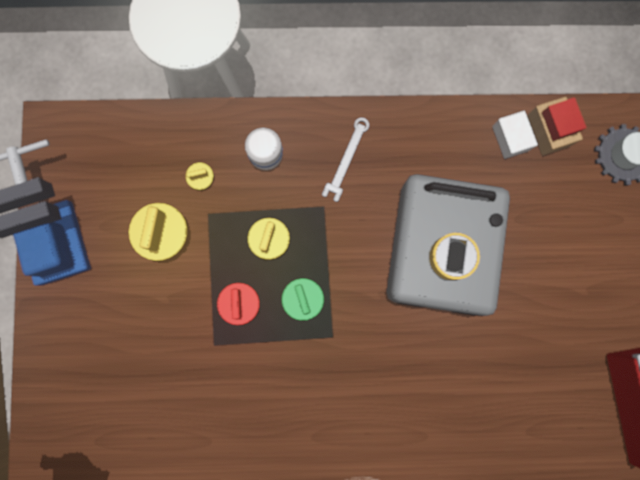

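View pics/scene0.png

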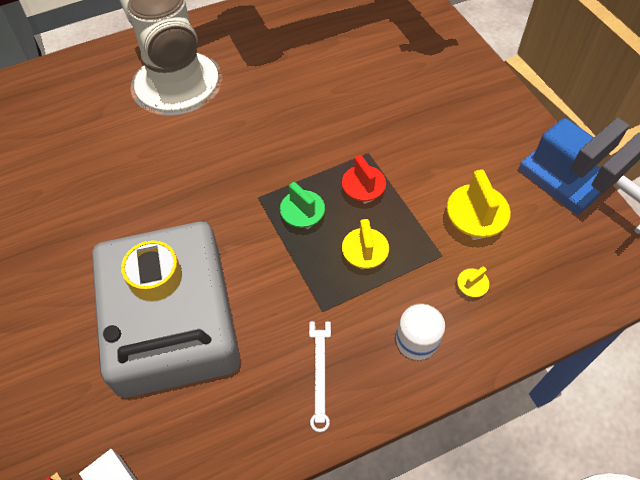

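The top view shows the mid-sized yellow cap on the mat at (268,237), with the larger (158,232) and smaller (199,176) look-alikes off it. The neck is at (456,256), its slot running roughly vertically in the picture. Next I'll zoom in for precise poses.

Run:
```python
from h import *
import cv2
im=cv2.imread('pics/top0.png')
a=cv2.resize(im[205:270,235:300],None,fx=6,fy=6,interpolation=cv2.INTER_CUBIC)
b=cv2.resize(im[224:289,424:489],None,fx=6,fy=6,interpolation=cv2.INTER_CUBIC)
im=cv2.imread('pics/scene0.png')
cv2.imwrite('pics/z1.png',np.hstack([a,b]))
a=cv2.resize(im[210:275,335:400],None,fx=6,fy=6,interpolation=cv2.INTER_CUBIC)
b=cv2.resize(im[233:298,117:182],None,fx=6,fy=6,interpolation=cv2.INTER_CUBIC)
cv2.imwrite('pics/z2.png',np.hstack([a,b]))
```

```text
(no output)
```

View pics/z1.png

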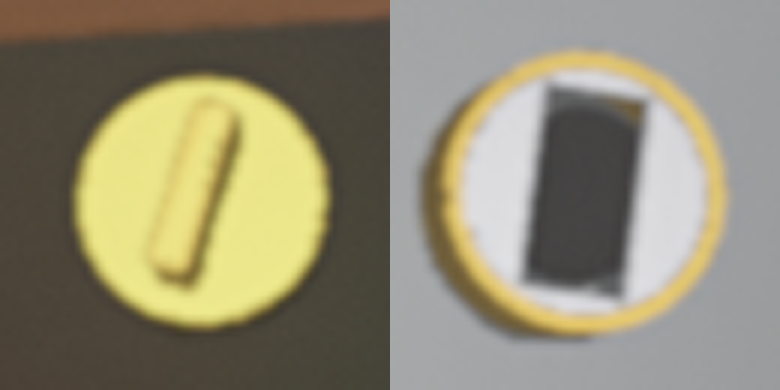

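View pics/z2.png

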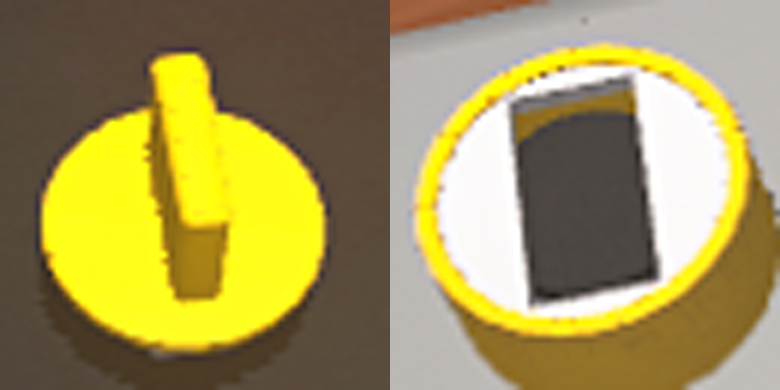

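Run:
```python
from h import *
def P(cam,z0,off,pts,z):
    p=(np.array(pts,float)-[z0,0]+.5)/6-.5+off
    return plane(cam,p,z)
def show(n,q): 
    print(n,q.mean(0).round(1))
def ang(a,b): d=b-a; return np.degrees(np.arctan2(d[1],d[0]))%180
q=P('top',0,[235,205],[(201.5,200)],37);show('disc top',q)
q=P('scene',0,[335,210],[(183,228)],37);show('disc scene',q)
q=P('scene',0,[335,210],[(152,60),(208,58),(230,221),(178,224)],87);show('wing scene',q);print(ang((q[0]+q[1])/2,(q[2]+q[3])/2),ang(q[1],q[2]))
q=P('top',0,[235,205],[(198,100),(238,110),(192,275),(150,265)],87);show('wing top',q);print(ang((q[0]+q[1])/2,(q[2]+q[3])/2),ang(q[0],q[3]))
q=P('top',390,[424,224],[(586.5,191)],155);show('rim top',q)
q=P('scene',390,[117,233],[(583,190)],155);show('rim scene',q)
q=P('top',390,[424,224],[(548,86),(647,100),(624,297),(522,284)],153);show('slot top',q);print(ang(q[0],q[3]),ang(q[1],q[2]),np.linalg.norm(q[0]-q[3]),np.linalg.norm(q[0]-q[1]),ang(q[0],q[1]))
q=P('scene',390,[117,233],[(512,100),(633,75),(658,277),(531,304)],153);show('slot scene',q);print(ang(q[0],q[3]),ang(q[1],q[2]),np.linalg.norm(q[0]-q[3]),np.linalg.norm(q[0]-q[1]),ang(q[0],q[1]))
s=arm.read_state();from scipy.spatial.transform import Rotation as R
print(R.from_quat(s['ee_rot']).as_matrix().round(4))
```

```text
disc top [619.9 188.6  37. ]
disc scene [620.6 185.6  37. ]
wing scene [620.2 185.4  87. ]
160.43725953282308 159.65061035102252
wing top [618.6 187.   87. ]
163.73215955585158 163.45120271558645
rim top [ 565.7 -187.   155. ]
rim scene [ 565.9 -188.1  155. ]
slot top [ 565.8 -187.1  153. ]
170.0641532401414 170.69042019785917 65.47464571029596 32.74014215318993 80.92674452781431
slot scene [ 563.8 -187.9  153. ]
169.1051210838869 169.5612609896714 65.9536956765485 34.00029339104526 79.42113649604978
[[ 9.695e-01 -2.453e-01 -0.000e+00]
 [-2.453e-01 -9.695e-01  1.000e-04]
 [-1.000e-04 -1.000e-04 -1.000e+00]]
```

Call:
{"name": "arm_command", "arguments": {"commands": [0.042,0.022,0,0,0.042,0.022,0,0,0.042,0.022,0,0,0.042,0.022,0,0,0.042,0.022,0,0], "jaw": 1}}

```text
clock: 1.25
position: [331.6, 447.7, 230.6]
ee_rot: [0.993, -0.118, 0.0, -0.001]
contact_force: [2.0, 1.2, 0.2]
gripper_width: 85.3
```

Call:
{"name": "arm_command", "arguments": {"commands": [0.042,0.022,0,0,0.042,0.022,0,0,0.042,0.022,0,0,0.042,0.022,0,0,0.042,0.022,0,0]}}

```text
clock: 1.75
position: [516.3, 284.5, 232.3]
ee_rot: [0.993, -0.117, 0.001, -0.003]
contact_force: [0.6, 0.8, 0.3]
gripper_width: 85.6
```

Call:
{"name": "arm_command", "arguments": {"commands": [0.042,0.024,0.012,2,0.04,0.023,0.012,2,0.028,0.016,0.008,1,0.012,0.008,0.004,0,0,0,0,0]}}

```text
clock: 2.25
position: [621.3, 175.7, 195.4]
ee_rot: [0.986, -0.165, 0.002, -0.003]
contact_force: [-0.1, 0.1, 0.4]
gripper_width: 84.9
```

```bash
cat > look.py <<'E'
from h import *
import sys
from scipy.spatial.transform import Rotation as R
s=arm.read_state();i=arm.camera_info('wrist');im=arm.get_image('wrist');save(sys.argv[1],im)
np.save('pics/'+sys.argv[1]+'.npy',i,allow_pickle=True)
M=R.from_quat(s['ee_rot']).as_matrix()
print(s['clock'],s['position'].round(1),'yaw',np.degrees(np.arctan2(M[1,0],M[0,0])),'z',M[:,2].round(4),'j',s['joints'].round(3),s['contact_force'].round(1),s['gripper_width'])
for t in sys.argv[2:]:
    print(t,[(round(d['confidence'],2),w('wrist',d['centre'],i).round(1)) for d in arm.place_of('wrist',t)])
E
python3 look.py w1 yellow_cap_wing
```

```text
2.25 [621.3 175.7 195.4] yaw -19.052168624142094 z [ 0.0056  0.0058 -1.    ] j [ 0.525  0.441  0.006 -0.002 -1.127  0.715] [-0.1  0.1  0.4] 84.93818702959344
yellow_cap_wing [(0.74, array([621.7, 188.9,  63.8])), (0.68, array([637.8, 421.2,  80.9])), (0.56, array([764.5, 339.9,  37.6]))]
```

View pics/w1.png

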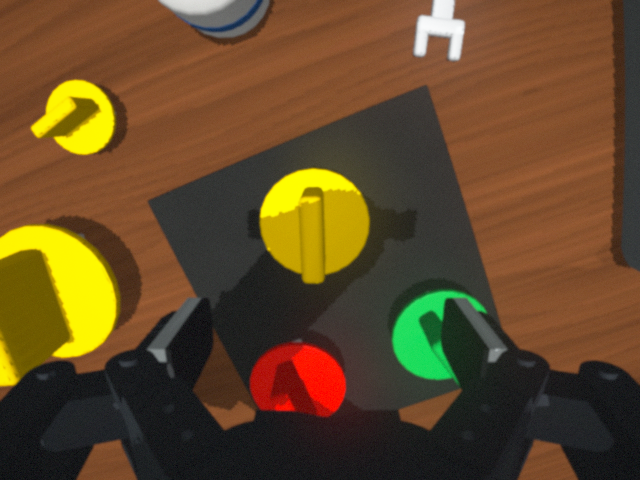

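Run:
```python
from h import *
i=np.load('pics/w1.npy',allow_pickle=True).item()
im=cv2.imread('pics/w1.png');cv2.imwrite('pics/z3.png',cv2.resize(im[160:300,245:385],None,fx=4,fy=4,interpolation=cv2.INTER_CUBIC))
q=plane('wrist',[(302,196),(322,196),(324.5,281),(303,282)],87,i);print(q.round(1),q.mean(0))
a=(q[2]+q[3]-q[0]-q[1]);print(np.degrees(np.arctan2(a[1],a[0])))
print(plane('wrist',[(314.5,221.5)],37,i))
```

```text
[[650.9 184.   87. ]
 [646.6 171.7  87. ]
 [590.  189.7  87. ]
 [594.1 204.   87. ]] [620.42167798 187.35633365  87.        ]
161.5065259313086
[[621.46095097 187.80638106  37.        ]]
```

View pics/z3.png

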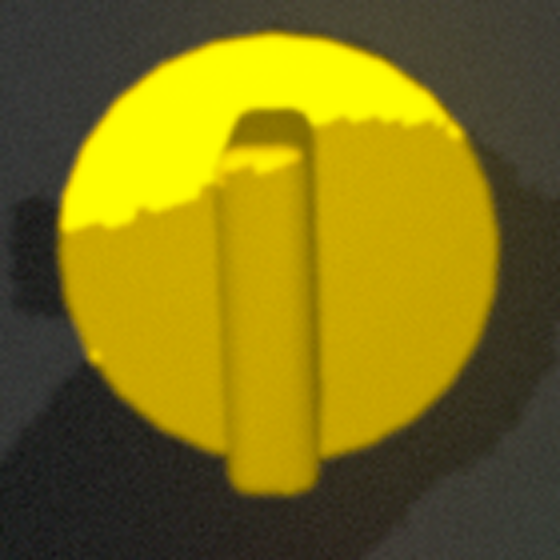

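Call:
{"name": "arm_command", "arguments": {"commands": [-0.003,-0.006,0.04,-0.5,-0.002,-0.004,0.04,0,0,0,0.03,0,0,0,0.02,0,0,0,0,0]}}

```text
clock: 2.85
position: [619.2, 199.3, 69.7]
ee_rot: [0.988, -0.154, 0.008, -0.008]
contact_force: [-0.6, -0.4, 0.1]
gripper_width: 85.3
```

```bash
python3 look.py w2
```

```text
2.85 [619.2 199.3  69.7] yaw -17.709676663850676 z [ 0.0181  0.0131 -0.9998] j [ 0.559  0.562 -0.136 -0.002 -0.851  0.704] [-0.6 -0.4  0.1] 85.32727104035183
```

View pics/w2.png

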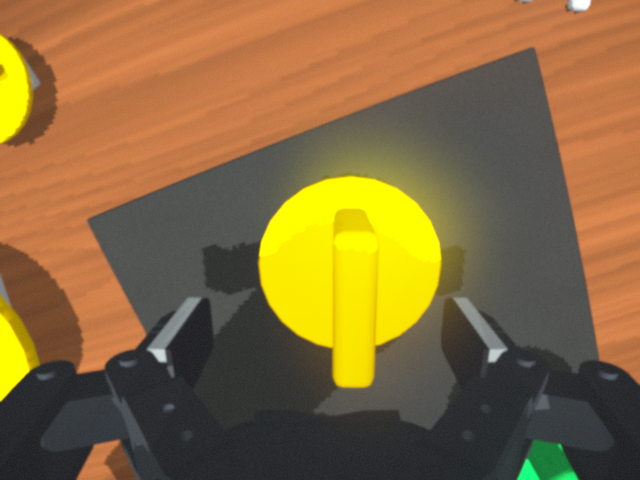

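Call:
{"name": "arm_command", "arguments": {"commands": [0.0025,0.0055,0,0.8,0.0025,0.0055,0,0,0,0,0,0,0,0,0,0,0,0,0,0]}}

```text
clock: 3.4
position: [624.5, 189.8, 79.1]
ee_rot: [0.987, -0.159, 0.014, -0.012]
contact_force: [0.5, -0.2, -0.6]
gripper_width: 85.4
```

```bash
python3 look.py w3
```

```text
3.4 [624.5 189.8  79.1] yaw -18.379244404365835 z [ 0.0323  0.0198 -0.9993] j [ 0.542  0.548 -0.135 -0.    -0.85   0.708] [ 0.5 -0.2 -0.6] 85.37896563048962
```

View pics/w3.png

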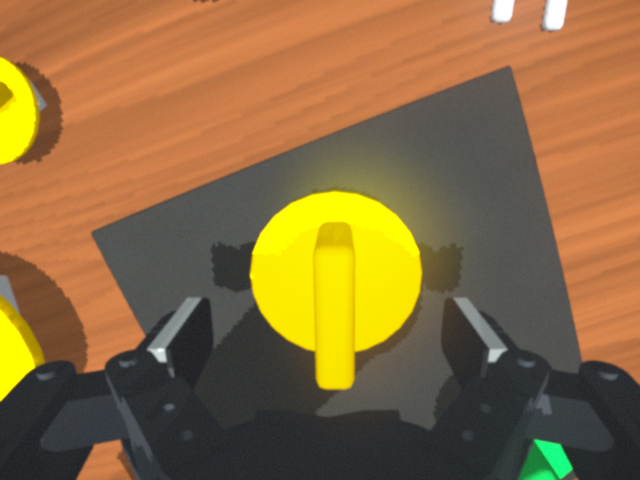

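Call:
{"name": "arm_command", "arguments": {"commands": [0,0,0,0,0,0,0,0,0,0,0,0,0,0,0,0,0,0,0,0]}}

```text
clock: 3.95
position: [624.6, 189.7, 79.1]
ee_rot: [0.987, -0.16, 0.014, -0.012]
contact_force: [0.8, -0.1, -0.4]
gripper_width: 85.3
```

Run:
```python
from h import *
from scipy.spatial.transform import Rotation as R
s=arm.read_state();M=R.from_quat(s['ee_rot']).as_matrix()
print(s['position'],M.round(4),s['joints'],s['joint_vel'])
```

```text
[624.63736149 189.7457919   79.09957929] [[ 0.9487 -0.3146  0.0323]
 [-0.3153 -0.9488  0.0198]
 [ 0.0245 -0.029  -0.9993]] [ 5.42084385e-01  5.48272456e-01 -1.34311764e-01 -3.50150606e-04
 -8.50284019e-01  7.08399480e-01] [-0.00094217  0.00125059 -0.00021861 -0.00095721  0.00150499 -0.00068792]
```

Call:
{"name": "arm_command", "arguments": {"commands": [-0.001,0.001,0.008,0,-0.001,0.001,0.008,0,-0.001,0.001,0.008,0,0,0.0005,0.004,0,0,0,0.001,0]}}

```text
clock: 4.45
position: [620.6, 187.5, 46.3]
ee_rot: [0.987, -0.16, 0.013, -0.012]
contact_force: [0.6, 0.2, -0.1]
gripper_width: 85.7
```

```bash
python3 look.py w4
```

```text
4.45 [620.6 187.5  46.3] yaw -18.390646208852125 z [ 0.0303  0.0189 -0.9994] j [ 0.542  0.582 -0.172 -0.001 -0.781  0.708] [ 0.6  0.2 -0.1] 85.66345302753813
```

View pics/w4.png

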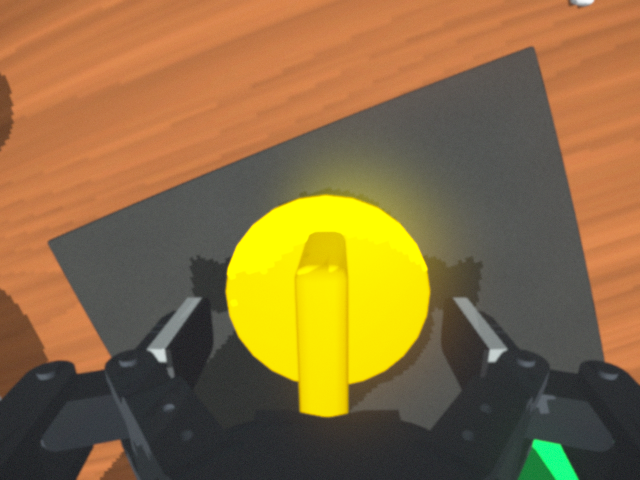

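Call:
{"name": "arm_command", "arguments": {"commands": [0,0,0,0,0,0,0,0,0,0,0,0,0,0,0,0,0,0,0,0], "jaw": 0}}

```text
clock: 5.0
position: [621.3, 187.6, 47.6]
ee_rot: [0.987, -0.159, 0.014, -0.012]
contact_force: [-0.1, -2.9, 0.2]
gripper_width: 15.5
```

Call:
{"name": "arm_command", "arguments": {"commands": [0,0,0,0,0,0,0,0,0,0,0,0,0,0,0,0,0,0,0,0]}}

```text
clock: 5.5
position: [621.2, 187.5, 47.5]
ee_rot: [0.987, -0.159, 0.014, -0.012]
contact_force: [0.2, 0.5, 0.9]
gripper_width: 15.2
```

```bash
python3 look.py w5
```

```text
5.5 [621.2 187.5  47.5] yaw -18.36446913294104 z [ 0.0316  0.019  -0.9993] j [ 0.542  0.58  -0.171  0.    -0.782  0.709] [0.2 0.5 0.9] 15.230117148177095
```

View pics/w5.png

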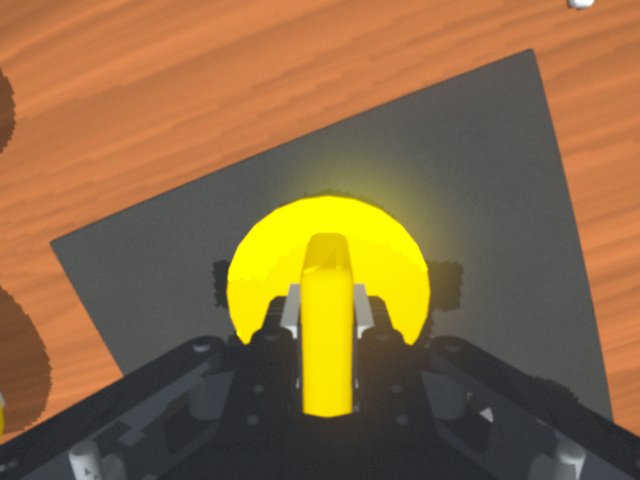

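Call:
{"name": "arm_command", "arguments": {"commands": [0,0,-0.02,0,0,0,-0.04,0,0,0,-0.05,0,0,0,-0.05,0,0,0,-0.03,0]}}

```text
clock: 6.05
position: [610.7, 182.2, 233.1]
ee_rot: [0.987, -0.161, 0.004, -0.006]
contact_force: [1.1, 0.4, -1.6]
gripper_width: 15.2
```

```bash
python3 look.py w6
```

```text
6.05 [610.7 182.2 233.1] yaw -18.492372078283115 z [ 0.0108  0.0106 -0.9999] j [ 0.542  0.398  0.034 -0.004 -1.192  0.708] [ 1.1  0.4 -1.6] 15.20473054803393
```

View pics/w6.png

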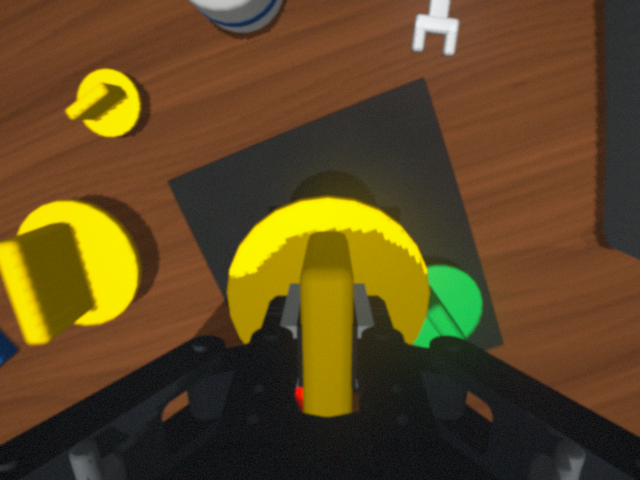

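Call:
{"name": "arm_command", "arguments": {"commands": [0.005,0.03,0,-1,0.007,0.045,0,-1,0.007,0.045,0,-1,0.006,0.045,0,-1,0.006,0.045,0,-1]}}

```text
clock: 6.6
position: [583.4, -27.1, 233.5]
ee_rot: [0.994, -0.111, 0.01, -0.01]
contact_force: [0.0, 0.0, -2.0]
gripper_width: 15.2
```

```bash
cat > go.py <<'E'
from h import *
import sys
from scipy.spatial.transform import Rotation as R
s=arm.read_state();M=R.from_quat(s['ee_rot']).as_matrix()
t=np.array([float(v) for v in sys.argv[1:4]])
print(s['clock'],s['position'].round(1),'yaw',np.degrees(np.arctan2(M[1,0],M[0,0])).round(2),'z',M[:,2].round(4),'j6',s['joints'][5].round(2),'F',s['contact_force'].round(1),'T',s['wrist_torque'].round(2))
print('tool delta mm',(M.T@(t-s['position'])).round(1))
E
python3 go.py 565.8 -187.5 235
```

```text
6.6 [583.4 -27.1 233.5] yaw -12.7 z [ 0.0212  0.0187 -0.9996] j6 1.13 F [ 0.  0. -2.] T [-0.05 -0.03  0.  ]
tool delta mm [ 18.1 160.3  -4.8]
```

Call:
{"name": "arm_command", "arguments": {"commands": [0.004,0.045,0,-1,0.004,0.045,0,-0.5,0.003,0.03,0,0,0.002,0.015,0,0,0,0.005,0,0]}}

```text
clock: 7.1
position: [562.0, -176.1, 225.7]
ee_rot: [0.995, -0.101, 0.006, -0.011]
contact_force: [-0.4, 0.9, -2.2]
gripper_width: 15.3
```

Call:
{"name": "arm_command", "arguments": {"commands": [0,0,0,0,0,0,0,0,0,0,0,0,0,0,0,0,0,0,0,0]}}

```text
clock: 7.6
position: [561.8, -172.9, 224.3]
ee_rot: [0.995, -0.099, 0.005, -0.012]
contact_force: [-0.8, -0.2, -2.1]
gripper_width: 15.3
```

```bash
python3 go.py 565.8 -187.5 235; python3 look.py w7 neck yellow_cap_wing
python3 - <<'E'
from h import *
for c in ['top','scene']:
    save(c+'7',arm.get_image(c))
    for t in ['yellow_cap_wing','neck']: print(c,t,[(round(d['confidence'],2),w(c,d['centre']).round(0)) for d in arm.place_of(c,t)])
E
```

```text
7.6 [ 561.8 -172.9  224.3] yaw -11.39 z [ 0.0119  0.0227 -0.9997] j6 1.42 F [-0.8 -0.2 -2.1] T [-0.01 -0.01 -0.02]
tool delta mm [  6.9  13.2 -11. ]
7.6 [ 561.8 -172.9  224.3] yaw -11.394276309654673 z [ 0.0119  0.0227 -0.9997] j [-0.036  0.325 -0.091 -0.025 -1.144  1.418] [-0.8 -0.2 -2.1] 15.34790595147231
neck []
yellow_cap_wing []
top yellow_cap_wing [(0.75, array([641., 419.,  81.])), (0.59, array([763., 341.,  42.])), (0.54, array([ 563., -170.,  240.]))]
top neck []
scene yellow_cap_wing [(0.84, array([ 560., -174.,  241.])), (0.63, array([760., 338.,  38.])), (0.61, array([482., 255.,  63.]))]
scene neck [(0.73, array([ 564., -189.,  151.]))]
```

View pics/w7.png

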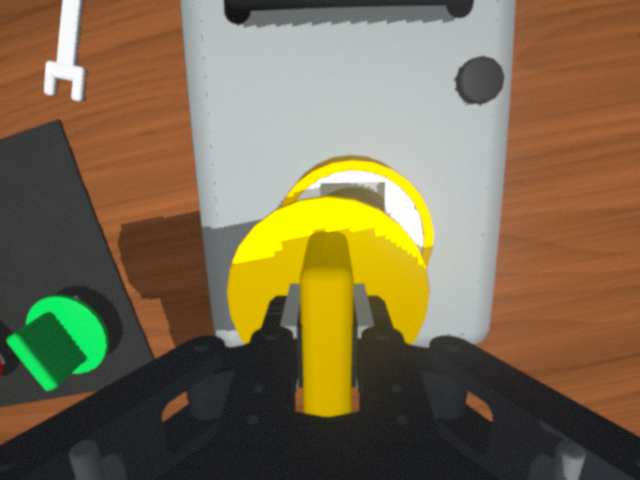

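View pics/scene7.png

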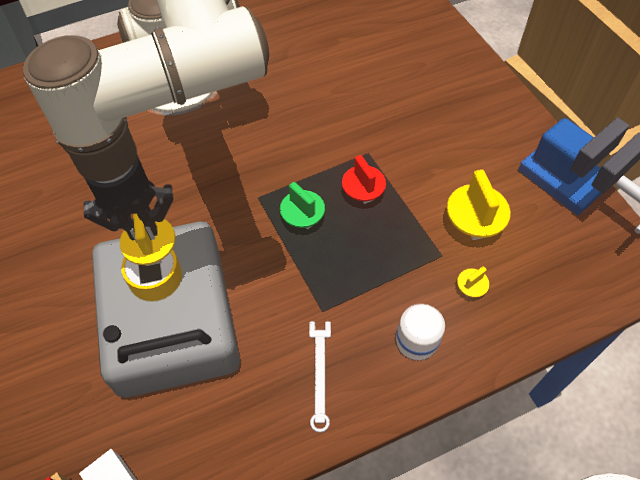

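Run:
```python
from h import *
i=np.load('pics/w7.npy',allow_pickle=True).item()
im=cv2.imread('pics/w7.png');cv2.imwrite('pics/z7.png',cv2.resize(im[140:300,265:445],None,fx=4,fy=4,interpolation=cv2.INTER_CUBIC))
t=np.radians(-10);X=np.array([np.cos(t),np.sin(t),0]);Y=np.array([-X[1],X[0],0]);c=np.array([565.8,-187.5,153])
print(proj('wrist',[c+34*X+18*Y,c+34*X-18*Y,c+46*X+[0,0,2],c-46*Y+[0,0,2]],i))
```

```text
[[321.35446178 180.90387788]
 [386.90415824 179.60166153]
 [354.08154778 158.39184757]
 [435.86382623 239.31724578]]
```

View pics/z7.png

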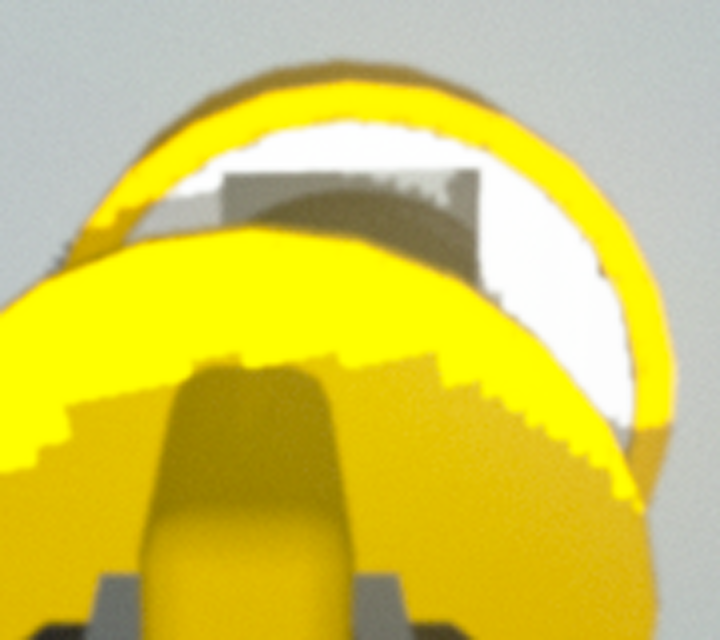

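Call:
{"name": "arm_command", "arguments": {"commands": [0.002,0.004,0,-0.6,0.002,0.004,0,-0.6,0.001,0.003,0,0,0,0.001,0,0,0,0,0,0]}}

```text
clock: 8.55
position: [564.5, -188.2, 223.8]
ee_rot: [0.996, -0.089, 0.005, -0.012]
contact_force: [-0.2, -0.2, -2.1]
gripper_width: 15.3
```

```bash
python3 go.py 565.2 -186.7 200
```

```text
8.55 [ 564.5 -188.2  223.8] yaw -10.21 z [ 0.0117  0.0226 -0.9997] j6 1.47 F [-0.2 -0.2 -2.1] T [-0.01  0.01  0.  ]
tool delta mm [ 0.3 -1.1 23.9]
```

Well aligned. I'll lower to just above the entry (foot into the slot at TCP ≈ 198).

Call:
{"name": "arm_command", "arguments": {"commands": [0.0003,-0.001,0.006,0,0,0,0.006,0,0,0,0.006,0,0,0,0.004,0,0,0,0.001,0]}}

```text
clock: 9.05
position: [564.8, -186.3, 198.3]
ee_rot: [0.996, -0.089, 0.004, -0.012]
contact_force: [-0.4, -0.5, -1.5]
gripper_width: 15.6
```

```bash
python3 go.py 565.2 -186.7 172.5;python3 look.py w8;python3 - <<'E'
from h import *
im=arm.get_image('scene');cv2.imwrite('pics/s8.png',cv2.resize(im[170:320,70:230,::-1],None,fx=4,fy=4,interpolation=cv2.INTER_CUBIC))
E
```

```text
9.05 [ 564.8 -186.3  198.3] yaw -10.21 z [ 0.0105  0.023  -0.9997] j6 1.46 F [-0.4 -0.5 -1.5] T [-0.09  0.04 -0.02]
tool delta mm [ 0.3  0.9 25.8]
9.05 [ 564.8 -186.3  198.3] yaw -10.206096296545896 z [ 0.0105  0.023  -0.9997] j [-0.059  0.357 -0.111 -0.027 -1.094  1.464] [-0.4 -0.5 -1.5] 15.605298054468692
```

View pics/s8.png

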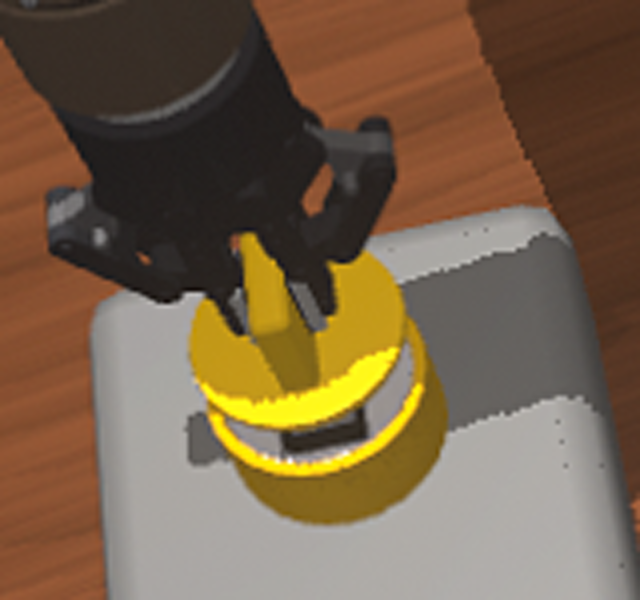

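View pics/w8.png

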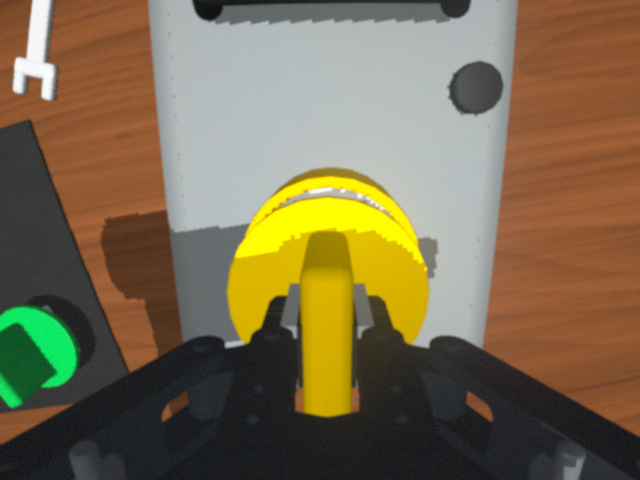

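Call:
{"name": "arm_command", "arguments": {"commands": [0,0.0005,0.003,0,0,0,0.003,0,0,0,0.003,0,0,0,0.003,0,0,0,0.002,0]}}

```text
clock: 9.65
position: [565.8, -186.9, 186.3]
ee_rot: [0.996, -0.088, 0.006, -0.011]
contact_force: [-2.1, 1.0, 2.2]
gripper_width: 15.3
```

```bash
python3 go.py 565.2 -186.7 172.5
```

```text
9.65 [ 565.8 -186.9  186.3] yaw -10.16 z [ 0.0139  0.0216 -0.9997] j6 1.47 F [-2.1  1.   2.2] T [0.25 0.55 0.09]
tool delta mm [-0.7  0.2 13.8]
```

Call:
{"name": "arm_command", "arguments": {"commands": [-0.0005,0,0.003,0,0,0,0.003,0,0,0,0.003,0,0,0,0.002,0,0,0,0.001,0]}}

```text
clock: 10.15
position: [565.7, -186.9, 176.0]
ee_rot: [0.996, -0.088, 0.007, -0.011]
contact_force: [-2.0, 0.6, 4.3]
gripper_width: 15.4
```

```bash
python3 go.py 565.2 -186.7 172.5
```

```text
10.15 [ 565.7 -186.9  176. ] yaw -10.12 z [ 0.0163  0.0203 -0.9997] j6 1.47 F [-2.   0.6  4.3] T [ 0.33  0.71 -0.01]
tool delta mm [-0.6 -0.   3.5]
```

Call:
{"name": "arm_command", "arguments": {"commands": [0,0,0.002,0,0,0,0.002,0,0,0,0.002,0,0,0,0.002,0,0,0,0.001,0]}}

```text
clock: 10.65
position: [565.6, -186.8, 172.9]
ee_rot: [0.996, -0.087, 0.008, -0.01]
contact_force: [-3.2, 0.9, 4.6]
gripper_width: 15.4
```

```bash
python3 go.py 565.2 -186.7 172.5; python3 look.py w9
python3 - <<'E'
from h import *
im=arm.get_image('scene');cv2.imwrite('pics/s9.png',cv2.resize(im[170:320,70:230,::-1],None,fx=4,fy=4,interpolation=cv2.INTER_CUBIC))
E
```

```text
10.65 [ 565.6 -186.8  172.9] yaw -9.99 z [ 0.0177  0.0179 -0.9997] j6 1.46 F [-3.2  0.9  4.6] T [0.22 0.93 0.03]
tool delta mm [-0.5  0.   0.4]
10.65 [ 565.6 -186.8  172.9] yaw -9.993381773727082 z [ 0.0177  0.0179 -0.9997] j [-0.057  0.377 -0.151 -0.022 -1.027  1.465] [-3.2  0.9  4.6] 15.392546221700604
```

View pics/s9.png

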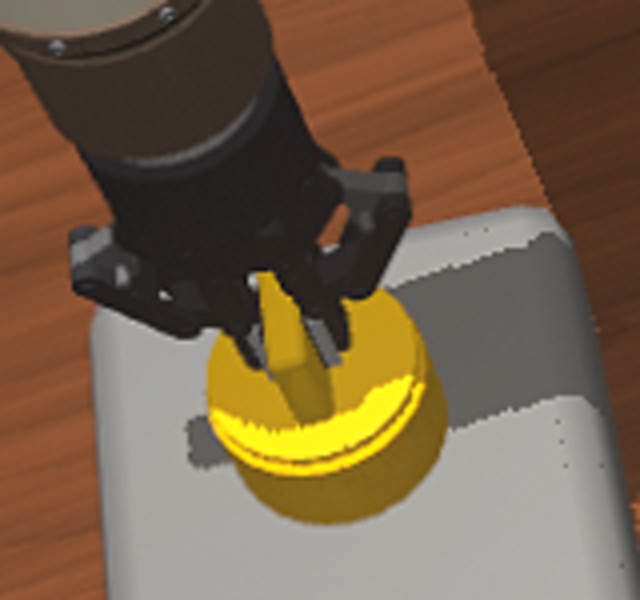

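Call:
{"name": "arm_command", "arguments": {"commands": [0,0,0.002,0,0,0,0.001,-4,0,0,0.001,-6,0,0,0.001,-6,0,0,0.001,-4]}}

```text
clock: 11.25
position: [566.9, -188.9, 172.3]
ee_rot: [0.995, 0.094, 0.012, -0.005]
contact_force: [-2.4, 2.3, 8.4]
gripper_width: 15.0
```

```bash
python3 go.py 565.2 -186.7 172.5
```

```text
11.25 [ 566.9 -188.9  172.3] yaw 10.83 z [ 0.023   0.0124 -0.9997] j6 1.83 F [-2.4  2.3  8.4] T [ 0.45  0.87 -0.16]
tool delta mm [-1.2 -2.5 -0.3]
```

Call:
{"name": "arm_command", "arguments": {"commands": [-0.0005,-0.0005,0.001,-6,-0.0005,-0.0005,0.001,-6,0,0,0.001,-6,0,0,0.001,-6,0,0,0.001,-6]}}

```text
clock: 11.75
position: [569.9, -185.4, 172.9]
ee_rot: [0.934, 0.358, 0.019, -0.001]
contact_force: [-2.8, 5.1, 10.0]
gripper_width: 15.0
```

```bash
python3 go.py 565.2 -186.7 172.5
```

```text
11.75 [ 569.9 -185.4  172.9] yaw 41.98 z [ 0.0342  0.0153 -0.9993] j6 2.37 F [-2.8  5.1 10. ] T [ 1.65  1.29 -0.22]
tool delta mm [-4.4 -2.1  0.2]
```

Call:
{"name": "arm_command", "arguments": {"commands": [-0.001,-0.001,0.001,-6,-0.001,0,0.001,-6,-0.001,0,0.001,-6,0,0,0.001,-6,0,0,0,-3]}}

```text
clock: 12.25
position: [570.3, -182.1, 173.9]
ee_rot: [0.819, 0.574, 0.023, 0.004]
contact_force: [-2.4, 1.3, 4.1]
gripper_width: 15.3
```

```bash
python3 go.py 565.2 -186.7 172.5; python3 look.py w10
python3 - <<'E'
from h import *
im=arm.get_image('scene');cv2.imwrite('pics/s10.png',cv2.resize(im[170:320,70:230,::-1],None,fx=4,fy=4,interpolation=cv2.INTER_CUBIC))
E
```

```text
12.25 [ 570.3 -182.1  173.9] yaw 70.12 z [ 0.0424  0.0206 -0.9989] j6 2.86 F [-2.4  1.3  4.1] T [ 0.4   1.13 -0.1 ]
tool delta mm [-6.1 -3.3  1.1]
12.25 [ 570.3 -182.1  173.9] yaw 70.11599113879936 z [ 0.0424  0.0206 -0.9989] j [-0.051  0.37  -0.158 -0.027 -1.002  2.859] [-2.4  1.3  4.1] 15.250390510994782
```

View pics/s10.png

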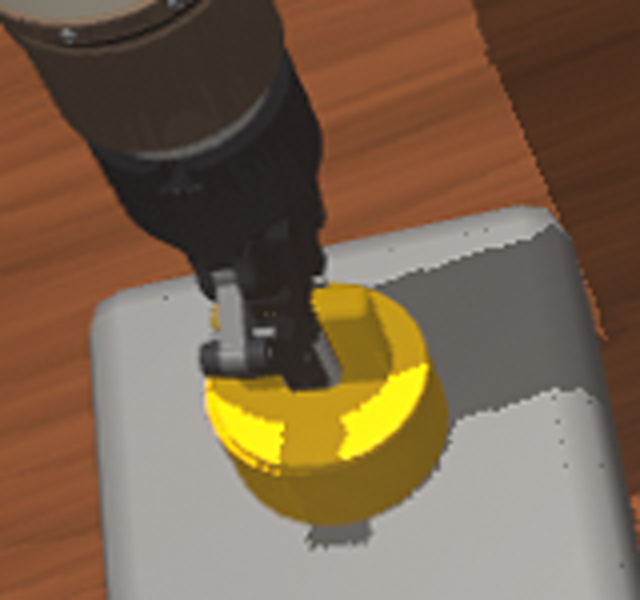

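View pics/w10.png

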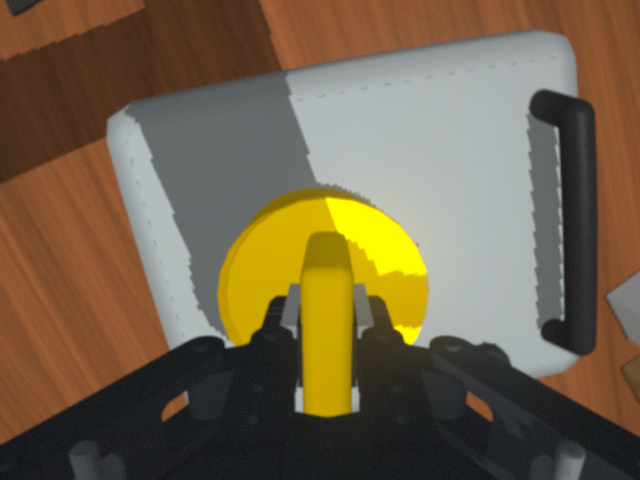

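Call:
{"name": "arm_command", "arguments": {"commands": [-0.002,-0.001,0,0,-0.002,-0.001,0,0,0,0,-0.001,0,0,0,-0.001,0,0,0,-0.001,0]}}

```text
clock: 12.85
position: [570.0, -183.7, 177.4]
ee_rot: [0.819, 0.573, 0.027, 0.005]
contact_force: [-1.5, 2.6, 4.6]
gripper_width: 15.5
```

```bash
python3 go.py 565.2 -186.7 178.5
```

```text
12.85 [ 570.  -183.7  177.4] yaw 70.04 z [ 0.0496  0.0222 -0.9985] j6 2.86 F [-1.5  2.6  4.6] T [ 0.78  0.31 -0.01]
tool delta mm [-4.4 -3.4 -1.4]
```

Call:
{"name": "arm_command", "arguments": {"commands": [0,0,0,0,0,0,0,0,0,0,0,0,0,0,0,0,0,0,0,0], "jaw": 0.6}}

```text
clock: 13.35
position: [568.6, -185.0, 174.2]
ee_rot: [0.819, 0.573, 0.025, 0.004]
contact_force: [0.1, -0.9, 0.2]
gripper_width: 51.2
```

```bash
python3 go.py 565.2 -186.7 300;python3 look.py w11
```

```text
13.35 [ 568.6 -185.   174.2] yaw 69.96 z [ 0.045   0.0216 -0.9988] j6 2.86 F [ 0.1 -0.9  0.2] T [-0.02  0.07 -0.03]
tool delta mm [   1.7    1.8 -125.8]
13.35 [ 568.6 -185.   174.2] yaw 69.96065115360452 z [ 0.045   0.0216 -0.9988] j [-0.057  0.367 -0.16  -0.029 -1.     2.863] [ 0.1 -0.9  0.2] 51.244647054025606
```

View pics/w11.png

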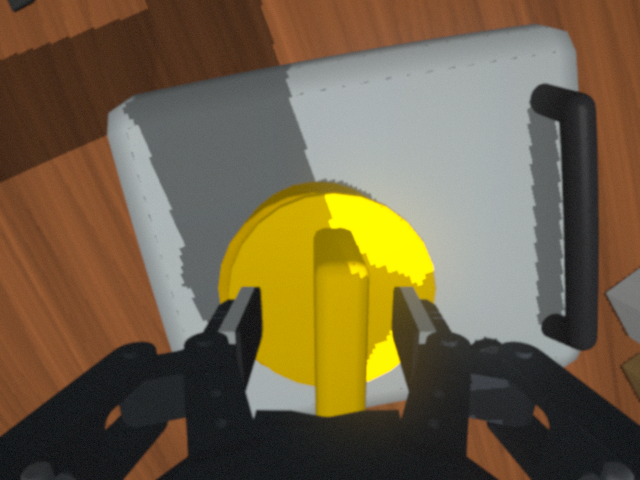

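Call:
{"name": "arm_command", "arguments": {"commands": [0,0,-0.01,0,0,0,-0.02,0,0,0,-0.03,0,0,0,-0.03,0,0,0,-0.02,0]}}

```text
clock: 13.9
position: [561.8, -187.5, 286.6]
ee_rot: [0.819, 0.573, 0.022, 0.002]
contact_force: [0.6, -1.3, 0.9]
gripper_width: 51.4
```

```bash
python3 go.py 565.2 -186.7 300;python3 look.py w12 yellow_cap_wing
python3 - <<'E'
from h import *
im=arm.get_image('scene');cv2.imwrite('pics/s12.png',cv2.resize(im[170:320,70:230,::-1],None,fx=4,fy=4,interpolation=cv2.INTER_CUBIC))
print([(round(d['confidence'],2),w('scene',d['centre']).round(0)) for d in arm.place_of('scene','yellow_cap_wing')])
E
```

```text
13.9 [ 561.8 -187.5  286.6] yaw 69.94 z [ 0.0374  0.0219 -0.9991] j6 2.86 F [ 0.6 -1.3  0.9] T [-0.11 -0.02 -0.01]
tool delta mm [  2.3   3.3 -13.3]
13.9 [ 561.8 -187.5  286.6] yaw 69.94121451504431 z [ 0.0374  0.0219 -0.9991] j [-0.062  0.282  0.005 -0.025 -1.258  2.86 ] [ 0.6 -1.3  0.9] 51.379544221796415
yellow_cap_wing [(0.91, array([ 575.7, -183.8,  192.4]))]
[(0.83, array([ 570., -189.,  192.])), (0.83, array([763., 340.,  40.])), (0.62, array([639., 423.,  80.]))]
```

View pics/s12.png

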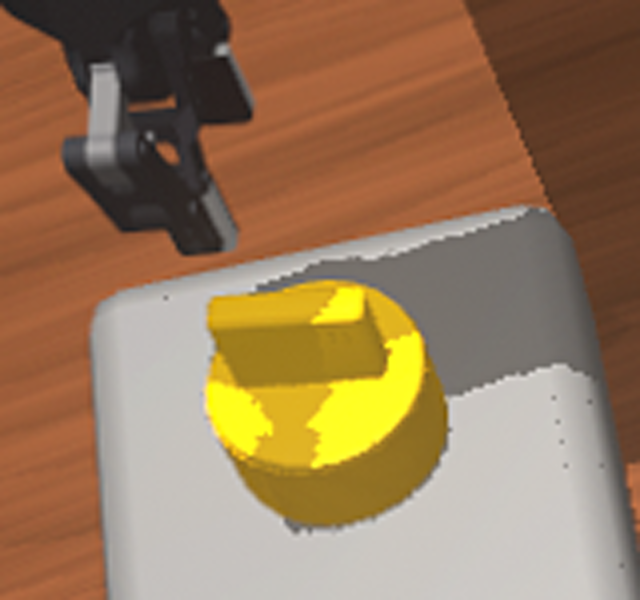

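View pics/w12.png

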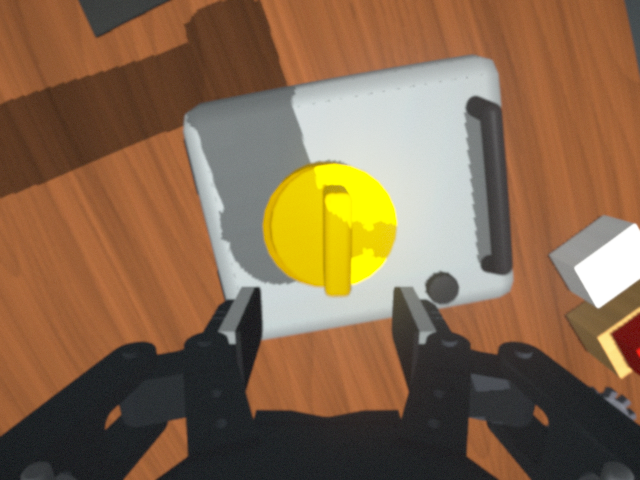

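Run:
```python
from h import *
i=np.load('pics/w12.npy',allow_pickle=True).item()
im=cv2.imread('pics/w12.png')
q=plane('wrist',[(333.5,225)],168,i);print('disc',q)
q=plane('wrist',[(323,190),(348,190),(351,295),(325,297)],218,i);print('wingtop',q.mean(0));a=q[2]+q[3]-q[0]-q[1];print(np.degrees(np.arctan2(a[1],a[0])))
s=arm.read_state();print(s['contact_force'],s['joint_vel'].round(3))
arm.job_done()
```

```text
disc [[ 571.91284391 -183.57156609  168.        ]]
wingtop [ 571.34429713 -183.99245265  218.        ]
-108.46908082542215
[-0.30473483 -0.42638667 -0.53829663] [ 0.001  0.023 -0.036 -0.008  0.003 -0.001]
the job is handed in; nothing more can be done
```

I closed the drain can's neck with the middle-sized yellow cap and handed the job in at about 14 s of the 45 s. The hand-in gives no verdict, so success rests on the checks below.

**What I did:** I gripped the cap by its wing and lined it up with the slot. I pressed it down until the disc was at the rim, with the wing about 32 mm above the rim by the arm's reading. Then I turned it about 80° while pressing, eased it up to its locked height, let go and lifted clear.

**Last checks before handing in:**

| Check | Measured | Required |
|---|---|---|
| Wing height above the rim (both cameras) | about 37 mm | 43 mm at most (38 expected when locked) |
| Distance from the neck's axis | about 7 mm, up to 11 mm by one network estimate | under 20 mm |
| Wing angle across the slot | about 80° | at least 50° |
| Cap upright | disc and wing centres within 1 mm sideways | within 11° |
| Gripper | lifted clear, only noise-level force | touching nothing |

- **Red and green caps:** I never went near them with the cap or gripper, but I did not measure them again at the end.
- **Disagreements:** the two cameras placed the cap about 8 mm apart horizontally.
- **Arm drift:** some moves overshot by several millimetres and the tool tilted by up to 3°. This left the cap a few millimetres off centre, within the limit.

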